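Nest the steel parts cups on the soldering bench

TASK

Put the set of round steel parts cups away one inside another: first stand the wide cup upright in the shallow dish, then stand the slim tall cup upright inside the wide cup, all the way down, and let go. Leave the dish where it stands, and do not knock over the lidded paper coffee cup.

Things in the scene. Friction and masses are not known exactly. Their poses are not given: they have to be found in the camera images.
- dish: Shallow round open dish of plain steel, the widest vessel of the set: 130 mm across the rim (124 mm at the foot), 22 mm high, wall 3 mm, floor 3 mm thick; about 250 g, loose on the bench. Origin: centre of its underside; z up through the mouth.
- wide_cup: Straight-sided round open steel cup, the middle one of the set: 62 mm outside diameter, 50 mm high, wall 3 mm (56 mm inside), floor 3 mm thick; about 120 g, loose, stands upright. Can be gripped across its outside. Standing in the dish it rises 31 mm above the dish's rim. Origin: centre of its underside; z up through the mouth.
- slim_cup: Straight-sided slim tall open steel cup, the narrowest of the set: 36 mm outside diameter, 80 mm high, wall 2.5 mm, floor 3 mm thick; about 80 g, loose, stands upright. Can be gripped across its outside. Standing in the wide cup it rises 33 mm above the wide cup's rim. Origin: centre of its underside; z up through the mouth.
- coffee: Paper coffee cup, pale blue with a white closed lid: 78 mm across the lid, 56 mm at the foot, 97 mm high; about 200 g, loose, on the far side of the bench as seen from the robot. Not to be knocked over. Origin: centre of its underside; z up.
Not all that is in view belongs to the job. Leave any blue look-alike of the wide_cup alone. What is shaped like the dish but brown is not meant.

How it is judged:
By the outcome, as a careful person would: the job done as asked, in the order asked, and still so for the second after the job is handed in, with the robot touching nothing.
It also fails if it takes over 64 s, if anything falls off the work surface, if the arm or the gripper's body presses on something with over 40 N, if the wrist force passes 120 N, or if a joint passes its speed limit or range.

ROBOT

A 6-joint arm with a two-finger parallel gripper is mounted at the origin on the work surface. World frame = base frame: x ahead of the robot, y to its left, z up, the work surface at z = 0. Lengths are in m, angles in rad, forces in N, time in s.
With the tool pointing down it reaches from about 0.35 to 0.975 m from the base axis. Payload 4.9 kg.
Tool frame: the origin (TCP) lies at the very end of the fingers, on their centre line; the grasp point (between the pads) lies 19 mm behind it; z points along the fingers, y is the line along which they close (so a half turn about z gives the same grasp; the last joint's range is limited). The gripper opens to 85 mm and grips with 20 to 120 N. Pads are 22 mm wide; open, the fingers measure 114 mm over their backs; the gripper's body (76 mm by 85 mm) begins 54 mm behind the grasp point. The pads swing forward as they close: fully open they stand 13 mm farther back than shut.
Start: joints at [-1.456, 0.053, 1.613, -0, 1.476, -0.119], TCP at [0.145, -0.608, 0.231] pointing down, gripper open.
Joint ranges: [-3.01, 3.01], [-1.01, 2.22], [0.06, 2.58], [-1.02, 4.17], [0.09, 2.62], [-3.14, 3.14]. Speed limits (rad/s): [2.57, 2.57, 3.14, 3.14, 3.14, 3.14].

INTERFACE

Orientations are given as a rotation vector (axis times angle).
In Python, from station import * gives the robot as it stands.
- The arm moves only by the shell command python3 -m crank 'ROWS' [OPENING] [FORCE]. ROWS is JSON, a list of rows, each an object with "offset": the shift along the tool's x, y, z in m, a list of three; "twist": the turn, a rotation vector about the tool's x, y, z in degrees, a list of three. In form: [{"offset": [x, y, z], "twist": [rx, ry, rz]}, ...]. A call has 1 to 20 rows; each row is the pose to reach, as a shift and turn from the pose commanded when the call began, along the tool's axes at that moment; what a row does not reach only later rows make up. A row lasts 1/8 s, in which the tool goes at most 62.5 mm and 10.7 degrees, less where a joint would pass 70% of its speed; a pose out of reach is approached as far as the arm can. A call with a gripper value outside its range is refused whole. OPENING is the opening, from 0 (shut) to 1 (fully open), set as the call begins (- or left out, the last holds). The fingers move at their own pace and stop on an object; FORCE is the grip in N (left out, the last holds). Time passes only in rows, so rows that repeat a pose let the fingers close. It gives the time, the measured TCP pose, the force, the opening and the grip force at its end, in the units of the state.
- get_obs(): the state, without advancing time (a new reading comes with each control period).
- get_image(name): name is "side" or "top"; returns the picture (480x640x3 uint8, red, green, blue); there is no depth.
- get_calibration(name): a dict with "intrinsics" (3x3 intrinsics, pixels), "k1" (the pictures are not rectified: a ray, as slopes to the right and down, at radius r is drawn at 1 + k1 r^2 times it, then the intrinsics apply), "world_from_camera" (4x4, takes a point from camera to world coordinates). Camera axes: x right, y up, looking along -z (the intrinsics and any distortion apply to the point x, -y, -z); pixel columns grow to the right and rows downward; lengths in m; the calibration is good to about 2 mm. A picture is of the moment at which its call begins. get_calibration takes no time and is no camera call.
- finish_job(): hands the job in; it is judged then, once.
Trained networks look in the newest picture that a camera, given by its name, has taken for a name from the list of things; names that differ only in an ending like _2 or _b are one class to them, and where a whole thing is asked for, a point or a joint stands for the part that bears it (a point fixed in the world has none). Each returns a list of dicts, best first, with "confidence" (0 to 1); they miss things now and then, are a little off and sometimes report something else, mostly with a low value. They report only what shows in the picture. A call takes as long as a camera call. They do not tell look-alikes from the thing itself.
- cut_out(query, camera): "region" (480x640 bool, what is visible of it) and "rect" ([centre column, centre row, width, height] in pixels, round what is visible of it).
The state is a dict: "t": time; "q": joint angles; "dq": joint speeds; "effort": joint torques, N m; "tool_pos": TCP position; "tool_rot": TCP orientation; "contact_force": force on the tool from outside, world axes, zero at the start; "wrist_torque": the same for the moment, N m; "opening": finger opening in m; "grip_force": force on a finger pad.
Only numpy, scipy, OpenCV 4.12 (cv2) and the standard library are available. Lean on these libraries where they do the work, as an engineer would, in place of code of your own. Each camera call takes 0.05 s, during which the arm holds its last target. There are 200 camera calls.

## Working session

There is one attempt and no reset: what is moved stays moved. The work goes in short steps, Python scripts to look and compute and a shell command to move; the robot and the scene stay as the last step left them, time stands still between calls to the robot, and variables do not carry over. Pictures are saved under pics/ and viewed, at most 10 in all, crops included, and the job is handed in when it is done.

```bash
mkdir -p pics
cat > h.py <<'E'
from station import *
import numpy as np, cv2
from scipy.spatial.transform import Rotation as R
def proj(P,c):
    P=np.atleast_2d(P);T=np.linalg.inv(c["world_from_camera"]);p=P@T[:3,:3].T+T[:3,3]
    s=np.c_[p[:,0]/-p[:,2],-p[:,1]/-p[:,2]];s=s*(1+c["k1"]*(s**2).sum(1,keepdims=True))
    K=np.array(c["intrinsics"]);return s@K[:2,:2].T+K[:2,2]
def ray(uv,c):
    K=np.array(c["intrinsics"]);d=(np.array(uv,float)-K[:2,2])/[K[0,0],K[1,1]];s=d.copy()
    for _ in range(30): s=d/(1+c["k1"]*(s@s))
    T=np.array(c["world_from_camera"]);return T[:3,3],T[:3,:3]@[s[0],-s[1],-1]
def at_z(uv,z,c):
    o,d=ray(uv,c);return o+d*(z-o[2])/d[2]
E
python3 - <<'E'
from h import *
o=get_obs();print(o)
ims=[]
for n in("side","top"):
    im=get_image(n);cv2.imwrite(f"pics/{n}0.png",im[:,:,::-1])
    c=get_calibration(n);print(n,np.round(c["world_from_camera"],3).tolist(),c["intrinsics"],c["k1"])
    for q in("dish","wide_cup","slim_cup","coffee"):
        for r in cut_out(q,n):
            x=r["rect"];m=r["region"];print(n,q,round(r["confidence"],2),np.round(x,1),im[m].mean(0).round(), at_z(x[:2],0,c).round(3))
E
```

```text
{'t': 0.0, 'q': array([-1.45599822e+00,  5.33496109e-02,  1.61429844e+00,  1.69467128e-05,
        1.47599200e+00, -1.18967380e-01]), 'dq': array([ 1.50733798e-04, -1.12423130e-03,  1.95288299e-04, -4.95333261e-06,
        1.25099255e-03,  2.46311385e-03]), 'effort': array([ 7.82705174e-04, -3.93674362e+01, -3.70178747e+01, -3.64551738e-05,
        7.02892430e-03, -1.52738801e-05]), 'tool_pos': array([ 0.14472948, -0.6073723 ,  0.23006485]), 'tool_rot': array([-3.11812443e+00, -3.66121168e-01, -3.31803160e-05]), 'contact_force': array([-0.39196177,  0.39973689, -0.14399142]), 'wrist_torque': array([0.01666055, 0.05144414, 0.02939464]), 'grip_force': 0.0, 'opening': 0.08558385455908496}
side [[0.934, 0.271, -0.231, 0.311], [-0.356, 0.705, -0.614, -0.577], [-0.003, 0.656, 0.755, 0.771], [0.0, 0.0, 0.0, 1.0]] [[515.58851567   0.         310.6244849 ]
 [  0.         515.58851567 238.01029921]
 [  0.           0.           1.        ]] -0.07241461558219572
side dish 0.7 [254.6 185.7  62.6  49.8] [181. 176. 176.] [0.487 0.234 0.   ]
side dish 0.7 [157.2 213.5  55.5  53. ] [118.  78.  54.] 
[... 812 characters left out ...]
 0.           0.           1.        ]] 0.0471341033087522
top dish 0.92 [208.9 378.2  79.9  75.6] [132.  83.  48.] [0.265 0.225 0.   ]
top dish 0.8 [213.7 250.9  73.4  70. ] [199. 194. 193.] [0.49 0.23 0.  ]
top wide_cup 0.86 [331.1 258.7  33.4  35.6] [ 29.  72. 151.] [0.478 0.013 0.   ]
top wide_cup 0.63 [391.7 254.2  36.   34.6] [ 27.  71. 149.] [ 0.487 -0.097  0.   ]
top wide_cup 0.61 [347.1 202.6  33.4  39.8] [141. 136. 136.] [ 0.584 -0.015  0.   ]
top wide_cup 0.5 [245.9 117.1  45.4  57.1] [182. 193. 185.] [0.754 0.181 0.   ]
top slim_cup 0.69 [467.  271.9  35.6  26.5] [122. 118. 117.] [ 0.456 -0.232  0.   ]
top coffee 0.65 [245.  116.2  44.8  62.7] [180. 191. 183.] [0.756 0.183 0.   ]
```

```bash
ls .
```

```text
h.py
pics
```

View pics/side0.png

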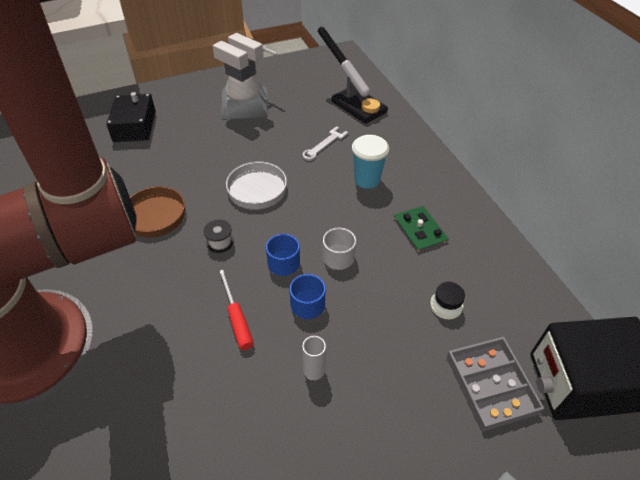

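View pics/top0.png

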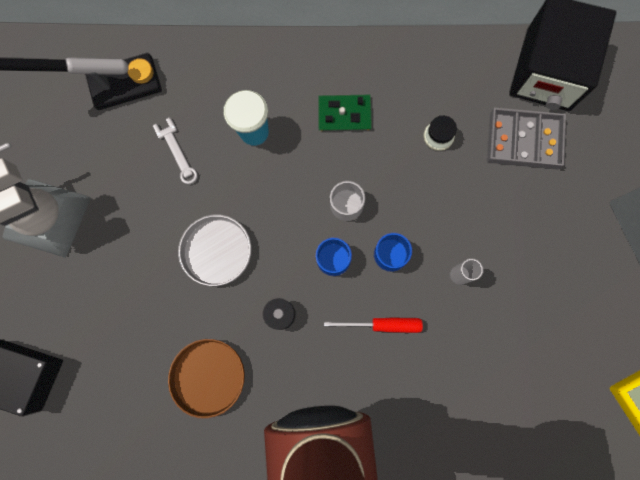

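```bash
cat > fit.py <<'E'
from h import *
from scipy.optimize import least_squares
# fit upright cylinder (x,y,z base; known size) to rects in both views
def rect_of(x,y,z,r1,r2,h,c):
    a=np.linspace(0,2*np.pi,72);p=[]
    for r,zz in((r1,z),(r2,z+h)): p.append(np.c_[x+r*np.cos(a),y+r*np.sin(a),0*a+zz])
    q=proj(np.vstack(p),c);lo,hi=q.min(0),q.max(0);return np.r_[lo,hi]
def edges(r): x=r["rect"];m=np.argwhere(r["region"]);return np.r_[m.min(0)[::-1],m.max(0)[::-1]+1.]
E
python3 - <<'E'
from fit import *
S={"dish":(.062,.065,.022,(.49,.23)),"wide_cup":(.031,.031,.05,(.58,-.01)),"slim_cup":(.018,.018,.08,(.45,-.22)),"coffee":(.028,.039,.097,(.755,.19))}
for q,(r1,r2,h,g) in S.items():
    obs=[]
    for n in("side","top"):
        c=get_calibration(n);im=get_image(n)
        best=None
        for d in cut_out(q,n):
            e=edges(d);pr=rect_of(*g,0,r1,r2,h,c);k=np.abs(((e-pr)[:2]+(e-pr)[2:])/2).sum()
            if best is None or k<best[0]: best=(k,e)
        if best: obs.append((c,best[1],n))
    f=lambda p:np.concatenate([rect_of(*p,r1,r2,h,c)-e for c,e,_ in obs])
    s=least_squares(f,[*g,0],loss="soft_l1");print(q,s.x.round(4),f(s.x).round(1),[n for *_,n in obs])
E
```

```text
dish [ 0.4898  0.2248 -0.0061] [ 0.  -0.3 -0.3  0.6 -0.7 -0.1  0.6 -0.2] ['side', 'top']
wide_cup [ 0.5797 -0.0132 -0.0022] [-0.1 -0.4 -0.3  0.8 -0.  -0.9 -0.   0.2] ['side', 'top']
slim_cup [ 0.4502 -0.2183  0.0005] [-0.4  0.2 -0.4  0.2 -1.5 -1.5  1.1 -0.1] ['side', 'top']
coffee [ 0.7434  0.1728 -0.0477] [ 0.1 -0.1 -0.2  0.1] ['top']
```

Side view: the steel wide cup is at (339,248), slim cup at (314,359), dish at (256,186), coffee at (370,161), and two blue look-alikes at (283,254) and (308,297). The top view agrees: wide cup (347,202), slim cup (467,272), dish (215,251). The two-view fits put the bases within a few mm of z = 0, so they are consistent.

```bash
cat > to.py <<'E'
from h import *
import sys
def to(target,cur=None):
    o=get_obs();p=o["tool_pos"] if cur is None else np.array(cur)
    return R.from_rotvec(o["tool_rot"]).inv().apply(np.array(target)-p).round(4)
if __name__=="__main__": print(get_obs()["t"],to([float(a) for a in sys.argv[1:4]]))
E
python3 to.py .580 -.013 .13
```

```text
1.3 [ 0.5612 -0.478   0.1013]
```

```bash
python3 -m crank '[{"offset":[0.561,-0.478,0.101],"twist":[0,0,0]},{"offset":[0.561,-0.478,0.101],"twist":[0,0,0]},{"offset":[0.561,-0.478,0.101],"twist":[0,0,0]},{"offset":[0.561,-0.478,0.101],"twist":[0,0,0]},{"offset":[0.561,-0.478,0.101],"twist":[0,0,0]},{"offset":[0.561,-0.478,0.101],"twist":[0,0,0]},{"offset":[0.561,-0.478,0.101],"twist":[0,0,0]},{"offset":[0.561,-0.478,0.101],"twist":[0,0,0]},{"offset":[0.561,-0.478,0.101],"twist":[0,0,0]},{"offset":[0.561,-0.478,0.101],"twist":[0,0,0]},{"offset":[0.561,-0.478,0.101],"twist":[0,0,0]},{"offset":[0.561,-0.478,0.101],"twist":[0,0,0]},{"offset":[0.561,-0.478,0.101],"twist":[0,0,0]},{"offset":[0.561,-0.478,0.101],"twist":[0,0,0]},{"offset":[0.561,-0.478,0.101],"twist":[0,0,0]},{"offset":[0.561,-0.478,0.101],"twist":[0,0,0]}]' 1 40
python3 to.py .580 -.013 .013
python3 -c "
from h import *
im=get_image('side');cv2.imwrite('pics/s1.png',cv2.resize(im[100:400,200:500,::-1],(600,600)))
o=get_obs();print(o['tool_rot'],proj(o['tool_pos'],get_calibration('side')))"
```

```text
t: 3.3
tool_pos: [0.5795, -0.0141, 0.1307]
tool_rot: [3.12, 0.364, 0.001]
contact_force: [0.7, -0.1, -0.4]
opening: 0.0853
grip_force: 0.0
3.3 [ 0.0007 -0.001   0.1177]
[3.12025273e+00 3.63873949e-01 9.35173091e-04] [[340.92509785 209.0730795 ]]
```

View pics/s1.png

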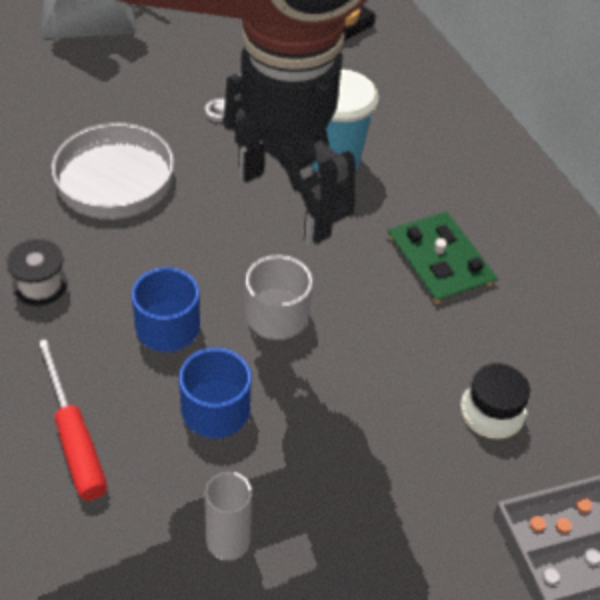

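The open gripper stands above the steel cup, fingers either side (crop (250,170) and (325,235)). The cup is at (279,295). I'll go down and grip.

```bash
python3 -m crank '[{"offset":[0.0,-0.001,0.04],"twist":[0,0,0]},{"offset":[0.0,-0.001,0.075],"twist":[0,0,0]},{"offset":[0.0,-0.001,0.1],"twist":[0,0,0]},{"offset":[0.0,-0.001,0.118],"twist":[0,0,0]},{"offset":[0.0,-0.001,0.118],"twist":[0,0,0]}]' 1 40
python3 -m crank '[{"offset":[0,0,0],"twist":[0,0,0]},{"offset":[0,0,0],"twist":[0,0,0]},{"offset":[0,0,0],"twist":[0,0,0]},{"offset":[0,0,0],"twist":[0,0,0]},{"offset":[0,0,0],"twist":[0,0,0]},{"offset":[0,0,0],"twist":[0,0,0]}]' 0.3 40
```

```text
t: 3.98
tool_pos: [0.5784, -0.0122, 0.011]
tool_rot: [-3.12, -0.365, 0.004]
contact_force: [0.1, -0.0, -0.4]
opening: 0.0852
grip_force: 0.0
t: 4.72
tool_pos: [0.5812, -0.0123, 0.0143]
tool_rot: [3.119, 0.366, 0.005]
contact_force: [0.5, -1.1, 6.5]
opening: 0.0624
grip_force: 44.2
```

```bash
python3 -m crank '[{"offset":[0,0,-0.015],"twist":[0,0,0]},{"offset":[0,0,-0.05],"twist":[0,0,0]},{"offset":[0,0,-0.09],"twist":[0,0,0]},{"offset":[0,0,-0.1],"twist":[0,0,0]},{"offset":[0,0,-0.1],"twist":[0,0,0]}]' - 40
python3 to.py .49 .225 .11
```

```text
t: 5.35
tool_pos: [0.5796, -0.012, 0.1125]
tool_rot: [3.12, 0.366, 0.001]
contact_force: [-0.4, 0.2, -1.9]
opening: 0.0619
grip_force: 44.0
5.35 [-0.0322 -0.2513  0.0024]
```

```bash
python3 -m crank '[{"offset":[-0.004,-0.03,0],"twist":[0,0,0]},{"offset":[-0.01,-0.08,0],"twist":[0,0,0]},{"offset":[-0.017,-0.13,0],"twist":[0,0,0]},{"offset":[-0.023,-0.18,0],"twist":[0,0,0]},{"offset":[-0.029,-0.225,0],"twist":[0,0,0]},{"offset":[-0.032,-0.245,0],"twist":[0,0,0]},{"offset":[-0.032,-0.251,0],"twist":[0,0,0]},{"offset":[-0.032,-0.251,0],"twist":[0,0,0]},{"offset":[-0.032,-0.251,0],"twist":[0,0,0]}]' - 40
python3 to.py .49 .225 .018
python3 -c "
from h import *
for n in('side','top'):
    im=get_image(n);cv2.imwrite('pics/%s2.png'%n,cv2.resize(im[100:320,150:420,::-1],None,fx=2.2,fy=2.2))
a=cv2.imread('pics/side2.png')
cv2.imwrite('pics/s2.png',a)"
```

```text
t: 6.48
tool_pos: [0.4904, 0.2238, 0.1117]
tool_rot: [3.12, 0.365, -0.001]
contact_force: [0.2, 0.2, -0.1]
opening: 0.062
grip_force: 44.1
6.475 [-0.     -0.0013  0.0937]
```

View pics/s2.png

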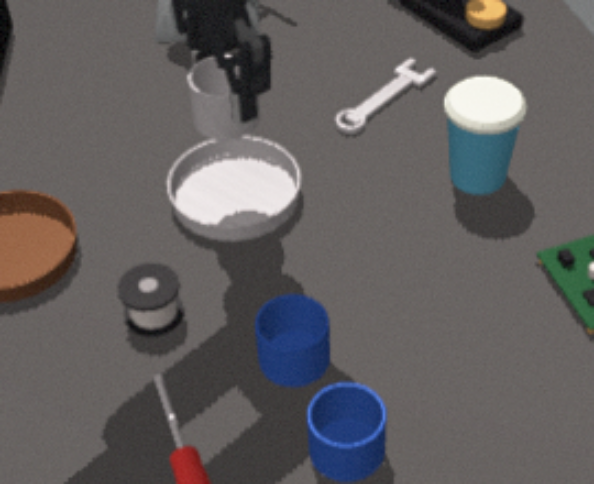

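The cup hangs over the dish (dish at crop (235,190), cup at (218,100)); I'm lowering it now.

```bash
python3 -m crank '[{"offset":[0,-0.001,0.03],"twist":[0,0,0]},{"offset":[0,-0.001,0.06],"twist":[0,0,0]},{"offset":[0,-0.001,0.075],"twist":[0,0,0]},{"offset":[0,-0.001,0.083],"twist":[0,0,0]},{"offset":[0,-0.001,0.088],"twist":[0,0,0]},{"offset":[0,-0.001,0.092],"twist":[0,0,0]},{"offset":[0,-0.001,0.092],"twist":[0,0,0]}]' - 40
python3 to.py .49 .225 .017
```

```text
t: 7.45
tool_pos: [0.4903, 0.2258, 0.0206]
tool_rot: [-3.12, -0.366, -0.001]
contact_force: [0.3, -0.3, -1.2]
opening: 0.0619
grip_force: 44.1
7.45 [-0.0005  0.0007  0.0036]
```

```bash
python3 -m crank '[{"offset":[0,0,0.001],"twist":[0,0,0]},{"offset":[0,0,0.002],"twist":[0,0,0]},{"offset":[0,0,0.003],"twist":[0,0,0]},{"offset":[0,0,0.003],"twist":[0,0,0]}]' - 40
```

```text
t: 7.95
tool_pos: [0.4901, 0.2257, 0.0174]
tool_rot: [-3.12, -0.366, -0.0]
contact_force: [-0.4, -0.6, 0.1]
opening: 0.0618
grip_force: 44.1
```

```bash
python3 -m crank '[{"offset":[0,0,0.001],"twist":[0,0,0]},{"offset":[0,0,0.002],"twist":[0,0,0]},{"offset":[0,0,0.002],"twist":[0,0,0]}]' - 40
```

```text
t: 8.32
tool_pos: [0.4901, 0.2258, 0.0173]
tool_rot: [3.12, 0.367, -0.002]
contact_force: [-6.7, -2.3, 13.4]
opening: 0.0618
grip_force: 45.2
```

```bash
python3 -m crank '[{"offset":[0,0,-0.002],"twist":[0,0,0]},{"offset":[0,0,-0.002],"twist":[0,0,0]}]' - 40
python3 -m crank '[{"offset":[0,0,0],"twist":[0,0,0]},{"offset":[0,0,0],"twist":[0,0,0]},{"offset":[0,0,0],"twist":[0,0,0]},{"offset":[0,0,-0.02],"twist":[0,0,0]},{"offset":[0,0,-0.06],"twist":[0,0,0]},{"offset":[0,0,-0.11],"twist":[0,0,0]},{"offset":[0,0,-0.14],"twist":[0,0,0]},{"offset":[0,0,-0.14],"twist":[0,0,0]}]' 0.84 40
python3 to.py .45 -.218 .16
```

```text
t: 8.57
tool_pos: [0.4902, 0.2258, 0.0174]
tool_rot: [-3.12, -0.366, -0.001]
contact_force: [-0.5, -0.1, 3.3]
opening: 0.062
grip_force: 44.4
t: 9.57
tool_pos: [0.4921, 0.2263, 0.1609]
tool_rot: [-3.119, -0.366, -0.01]
contact_force: [0.1, -0.1, -1.3]
opening: 0.0717
grip_force: 0.0
9.575 [-1.439e-01  4.225e-01 -3.000e-04]
```

```bash
python3 -m crank '[{"offset":[-0.144,0.4225,0],"twist":[0,0,0]},{"offset":[-0.144,0.4225,0],"twist":[0,0,0]},{"offset":[-0.144,0.4225,0],"twist":[0,0,0]},{"offset":[-0.144,0.4225,0],"twist":[0,0,0]},{"offset":[-0.144,0.4225,0],"twist":[0,0,0]},{"offset":[-0.144,0.4225,0],"twist":[0,0,0]},{"offset":[-0.144,0.4225,0],"twist":[0,0,0]},{"offset":[-0.144,0.4225,0],"twist":[0,0,0]},{"offset":[-0.144,0.4225,0],"twist":[0,0,0]},{"offset":[-0.144,0.4225,0],"twist":[0,0,0]}]' 0.84 40
python3 - <<'E'
from fit import *
S={"dish":(.062,.065,.022,(.49,.225)),"wide_cup":(.031,.031,.05,(.49,.225)),"slim_cup":(.018,.018,.08,(.45,-.218))}
for n in("side","top"):
    im=get_image(n);cv2.imwrite(f"pics/{n}3.png",im[:,:,::-1]);c=get_calibration(n)
    for q,(r1,r2,h,g) in S.items():
        z=.003 if q=="wide_cup" else 0
        pr=rect_of(*g,z,r1,r2,h,c)
        for d in cut_out(q,n):
            e=edges(d)
            if np.abs(e-pr).max()<25: print(n,q,d["confidence"],e,pr.round(1),"diff",(e-pr).round(1))
a=cv2.imread("pics/side3.png")[120:270,180:330];b=cv2.imread("pics/top3.png")[180:330,140:290]
cv2.imwrite("pics/p3.png",cv2.resize(np.hstack([a,b]),(800,400)))
E
python3 to.py .45 -.218 .046
```

```text
t: 10.82
tool_pos: [0.4478, -0.2171, 0.1564]
tool_rot: [-3.118, -0.369, 0.001]
contact_force: [0.3, 0.5, 1.0]
opening: 0.0717
grip_force: 0.0
side slim_cup 0.71 [302. 336. 327. 381.] [301.4 335.2 325.3 380.2] diff [0.6 0.8 1.7 0.8]
top dish 0.74 [179. 215. 251. 286.] [177.1 214.  249.9 285.4] diff [1.9 1.  1.1 0.6]
top wide_cup 0.82 [192. 230. 233. 268.] [191.1 228.7 232.8 267.7] diff [0.9 1.3 0.2 0.3]
11.225 [0.002  0.0002 0.1114]
```

View pics/p3.png

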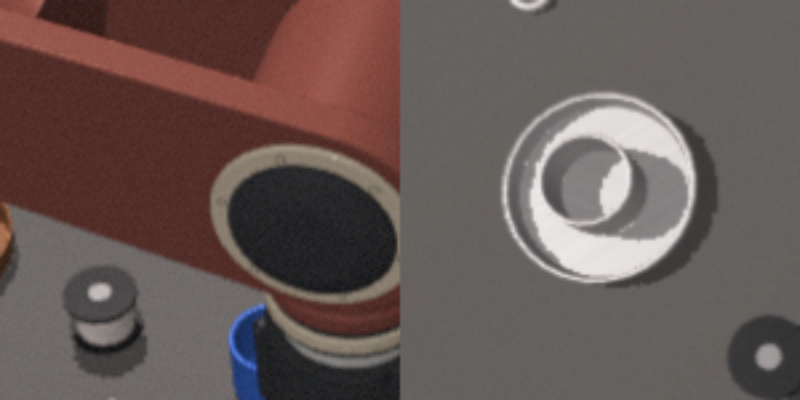

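The wide cup stands upright in the dish (right half, cup at (587,180), dish at (600,188)) and the dish has not moved. Next, the slim cup.

```bash
python3 -m crank '[{"offset":[0.002,0,0.04],"twist":[0,0,0]},{"offset":[0.002,0,0.08],"twist":[0,0,0]},{"offset":[0.002,0,0.1],"twist":[0,0,0]},{"offset":[0.002,0,0.11],"twist":[0,0,0]},{"offset":[0.002,0,0.11],"twist":[0,0,0]}]' 0.84 30
python3 -c "
from h import *
print(get_obs()['tool_pos'])
im=get_image('side');cv2.imwrite('pics/s4.png',cv2.resize(im[280:430,230:400,::-1],None,fx=3.5,fy=3.5))"
```

```text
t: 11.85
tool_pos: [0.4497, -0.2181, 0.0471]
tool_rot: [-3.12, -0.366, 0.001]
contact_force: [-0.2, -0.3, -0.5]
opening: 0.0719
grip_force: 0.0
[ 0.44967951 -0.21809214  0.04711338]
```

View pics/s4.png

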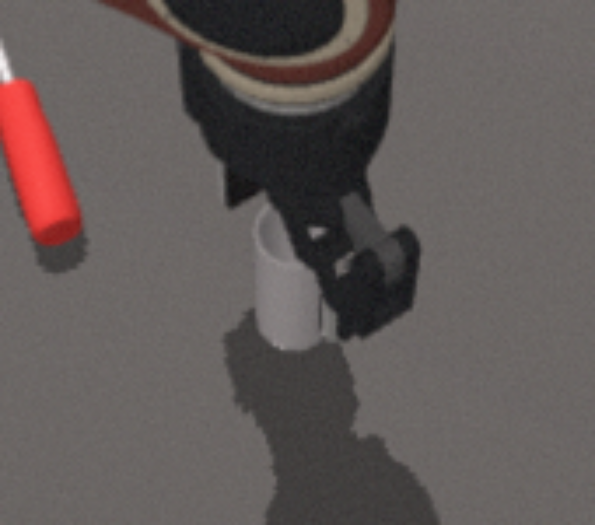

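The slim cup (crop (285,275)) stands between the fingers with its top inside the pads' reach, so I'm closing.

```bash
python3 -m crank '[{"offset":[0,0,0],"twist":[0,0,0]},{"offset":[0,0,0],"twist":[0,0,0]},{"offset":[0,0,0],"twist":[0,0,0]},{"offset":[0,0,0],"twist":[0,0,0]},{"offset":[0,0,0],"twist":[0,0,0]},{"offset":[0,0,0],"twist":[0,0,0]},{"offset":[0,0,0],"twist":[0,0,0]}]' 0.1 35
python3 -m crank '[{"offset":[0,0,-0.015],"twist":[0,0,0]},{"offset":[0,0,-0.05],"twist":[0,0,0]},{"offset":[0,0,-0.1],"twist":[0,0,0]},{"offset":[0,0,-0.14],"twist":[0,0,0]},{"offset":[0,0,-0.15],"twist":[0,0,0]},{"offset":[0,0,-0.15],"twist":[0,0,0]}]' - 35
python3 - <<'E'
from fit import *
from to import to
im=get_image("top");c=get_calibration("top")
for q,r1,r2,h,z in(("dish",.062,.065,.022,0),("wide_cup",.031,.031,.05,.003)):
    for d in cut_out(q,"top"):
        e=edges(d)
        if abs(e[0]-185)<25 and abs(e[1]-222)<25:
            f=lambda p:rect_of(*p,z,r1,r2,h,c)-e
            s=least_squares(f,[.49,.225]);print(q,s.x.round(4),f(s.x).round(1))
for d in cut_out("slim_cup","top")[:2]: print(d["rect"],d["confidence"])
print(to([.49,.226,.2]))
E
```

```text
t: 12.78
tool_pos: [0.4504, -0.2186, 0.0484]
tool_rot: [3.119, 0.366, 0.002]
contact_force: [-1.5, 1.1, 5.4]
opening: 0.0339
grip_force: 35.6
t: 13.52
tool_pos: [0.4497, -0.2181, 0.1971]
tool_rot: [3.12, 0.366, 0.0]
contact_force: [0.1, 0.1, -0.8]
opening: 0.0341
grip_force: 35.2
dish [0.4885 0.2222] [-0.4 -0.2  0.4  0.2]
wide_cup [0.4885 0.2248] [ 0.1 -0.5 -0.1  0.5]
[ 0.1429 -0.4219 -0.0043]
```

```bash
python3 -c "
from h import *
o=get_obs();p=o['tool_pos']
I=[]
for n in('side','top'):
    im=get_image(n);u,v=proj(p,get_calibration(n))[0].astype(int);print(n,u,v)
    u=min(max(u,75),565);v=min(max(v,75),405);I.append(cv2.resize(im[v-75:v+75,u-75:u+75,::-1],(400,400)))
cv2.imwrite('pics/p5.png',np.hstack(I))"
```

```text
side 312 303
top 493 260
```

View pics/p5.png

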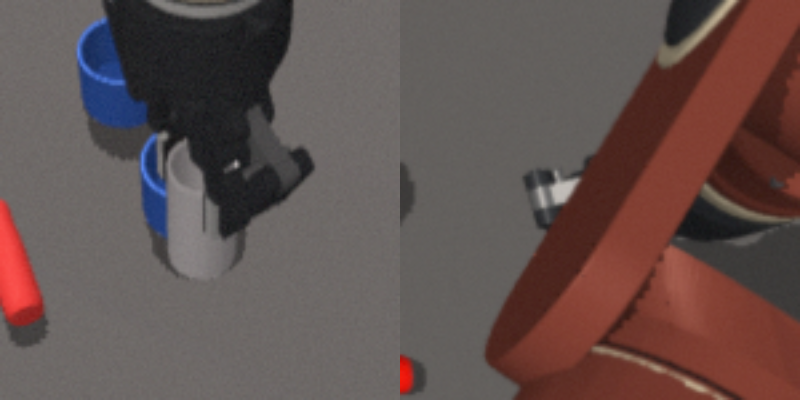

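```bash
python3 -m crank '[{"offset":[0.015,-0.045,0],"twist":[0,0,0]},{"offset":[0.035,-0.1,0],"twist":[0,0,0]},{"offset":[0.052,-0.155,0],"twist":[0,0,0]},{"offset":[0.07,-0.21,0],"twist":[0,0,0]},{"offset":[0.09,-0.265,0],"twist":[0,0,0]},{"offset":[0.109,-0.32,0],"twist":[0,0,0]},{"offset":[0.126,-0.37,0],"twist":[0,0,0]},{"offset":[0.137,-0.405,0],"twist":[0,0,0]},{"offset":[0.142,-0.42,0],"twist":[0,0,0]},{"offset":[0.1425,-0.4215,0],"twist":[0,0,0]},{"offset":[0.1425,-0.4215,0],"twist":[0,0,0]},{"offset":[0.1425,-0.4215,0],"twist":[0,0,0]}]' - 35
python3 - <<'E'
from fit import *
from to import to
p=get_obs()["tool_pos"]
im=get_image("side");c=get_calibration("side")
cv2.imwrite("pics/s6.png",cv2.resize(im[50:270,150:370,::-1],(600,600)))
for q,r,h,g in(("slim_cup",.018,.08,[p[0],p[1],p[2]-.048]),("wide_cup",.031,.05,[.4895,.2255,.003])):
    pr=rect_of(*g,r,r,h,c)
    for d in cut_out(q,"side"):
        e=edges(d)
        if abs(e-pr).max()<30: print(q,d["confidence"],e,pr.round(1),(e-pr).round(1))
print(to([.4895,.2255,.054]))
E
```

```text
t: 15.32
tool_pos: [0.4909, 0.2237, 0.1973]
tool_rot: [3.12, 0.364, 0.0]
contact_force: [0.0, -0.4, -1.2]
opening: 0.0341
grip_force: 35.4
slim_cup 0.93 [240.  96. 261. 139.] [238.   92.1 260.8 138.4] [2.  3.9 0.2 0.6]
wide_cup 0.7 [240. 161. 271. 199.] [239.9 159.7 271.  196.9] [0.1 1.3 0.  2.1]
[-0.0011 -0.0017  0.1434]
```

View pics/s6.png

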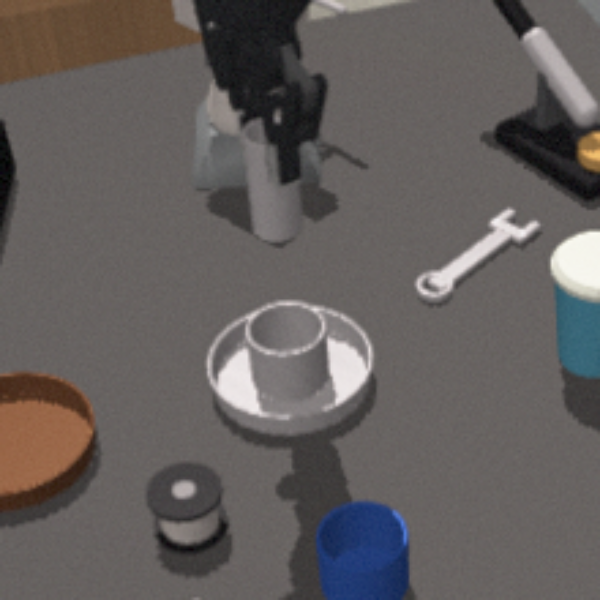

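The slim cup is held upright above the wide cup (crop (275,185) over (287,345)), in line with the projection. I'm lowering it slowly.

```bash
python3 -m crank '[{"offset":[-0.001,-0.002,0.03],"twist":[0,0,0]},{"offset":[-0.001,-0.002,0.06],"twist":[0,0,0]},{"offset":[-0.001,-0.002,0.08],"twist":[0,0,0]},{"offset":[-0.001,-0.002,0.08],"twist":[0,0,0]},{"offset":[-0.001,-0.002,0.09],"twist":[0,0,0]},{"offset":[-0.001,-0.002,0.098],"twist":[0,0,0]},{"offset":[-0.001,-0.002,0.106],"twist":[0,0,0]},{"offset":[-0.001,-0.002,0.106],"twist":[0,0,0]}]' - 35
python3 to.py .4895 .2255 .056
```

```text
t: 16.48
tool_pos: [0.4888, 0.2264, 0.0905]
tool_rot: [3.12, 0.366, -0.002]
contact_force: [0.5, 0.5, -0.7]
opening: 0.0338
grip_force: 35.4
16.475 [0.0005 0.001  0.0345]
```

Bottom should be about 10 mm inside the mouth with no contact, so I carry on.

```bash
python3 -m crank '[{"offset":[0.0,0.001,0.008],"twist":[0,0,0]},{"offset":[0.0,0.001,0.016],"twist":[0,0,0]},{"offset":[0.0,0.001,0.023],"twist":[0,0,0]},{"offset":[0.0,0.001,0.029],"twist":[0,0,0]},{"offset":[0.0,0.001,0.032],"twist":[0,0,0]},{"offset":[0.0,0.001,0.034],"twist":[0,0,0]},{"offset":[0.0,0.001,0.034],"twist":[0,0,0]}]' - 35
```

```text
t: 17.35
tool_pos: [0.4896, 0.2256, 0.0573]
tool_rot: [-3.12, -0.366, -0.0]
contact_force: [-0.7, 1.3, -0.4]
opening: 0.034
grip_force: 35.4
```

```bash
python3 -m crank '[{"offset":[0.0,0,0.001],"twist":[0,0,0]},{"offset":[0,0,0.002],"twist":[0,0,0]},{"offset":[0,0,0.003],"twist":[0,0,0]},{"offset":[0,0,0.003],"twist":[0,0,0]}]' - 35
```

```text
t: 17.85
tool_pos: [0.4897, 0.2256, 0.0545]
tool_rot: [-3.12, -0.366, -0.001]
contact_force: [0.1, -0.0, -0.0]
opening: 0.034
grip_force: 35.4
```

```bash
python3 -m crank '[{"offset":[0.0,0,0.001],"twist":[0,0,0]},{"offset":[0,0,0.002],"twist":[0,0,0]},{"offset":[0,0,0.002],"twist":[0,0,0]}]' - 35
```

```text
t: 18.23
tool_pos: [0.4901, 0.2258, 0.0544]
tool_rot: [3.12, 0.367, 0.0]
contact_force: [-4.8, -1.9, 10.7]
opening: 0.0339
grip_force: 36.7
```

Contact came at TCP z = 0.0544, the predicted seated height. Now I let go and lift away.

```bash
python3 -m crank '[{"offset":[0,0,-0.002],"twist":[0,0,0]},{"offset":[0,0,-0.002],"twist":[0,0,0]}]' - 35
python3 -m crank '[{"offset":[0,0,0],"twist":[0,0,0]},{"offset":[0,0,0],"twist":[0,0,0]},{"offset":[0,0,0],"twist":[0,0,0]},{"offset":[0,0,0],"twist":[0,0,0]},{"offset":[0,0,-0.02],"twist":[0,0,0]},{"offset":[0,0,-0.06],"twist":[0,0,0]},{"offset":[0,0,-0.11],"twist":[0,0,0]},{"offset":[0,0,-0.15],"twist":[0,0,0]},{"offset":[0.03,0.1,-0.15],"twist":[0,0,0]},{"offset":[0.06,0.2,-0.15],"twist":[0,0,0]},{"offset":[0.06,0.2,-0.15],"twist":[0,0,0]},{"offset":[0.06,0.2,-0.15],"twist":[0,0,0]},{"offset":[0.06,0.2,-0.15],"twist":[0,0,0]}]' 0.8 35
python3 - <<'E'
from fit import *
I=[]
for n in("side","top"):
    im=get_image(n);c=get_calibration(n);u,v=proj([.49,.225,.04],c)[0].astype(int)
    I.append(cv2.resize(im[v-65:v+65,u-65:u+65,::-1],(400,400)))
    for q,r1,r2,h,z in(("dish",.062,.065,.022,0),("wide_cup",.031,.031,.05,.003),("slim_cup",.018,.018,.08,.006)):
        pr=rect_of(.4895,.225,z,r1,r2,h,c)
        for d in cut_out(q,n):
            e=edges(d)
            if abs(e-pr).max()<25: print(n,q,round(d["confidence"],2),(e-pr).round(1))
cv2.imwrite("pics/p7.png",np.hstack(I))
E
```

```text
t: 18.48
tool_pos: [0.4898, 0.2256, 0.0545]
tool_rot: [-3.12, -0.366, -0.001]
contact_force: [-0.3, 0.2, 1.2]
opening: 0.0344
grip_force: 35.7
t: 20.1
tool_pos: [0.5945, 0.0441, 0.204]
tool_rot: [-3.12, -0.363, 0.001]
contact_force: [-0.2, 0.1, -0.3]
opening: 0.0682
grip_force: 0.0
side dish 0.58 [0.5 3.4 0.5 1.5]
side wide_cup 0.75 [ 0.   4.1 -0.1  0.9]
top slim_cup 0.76 [  0.9   0.5 -18.3  -7.6]
top slim_cup 0.73 [-14.1 -16.5 -12.3  18.4]
```

View pics/p7.png

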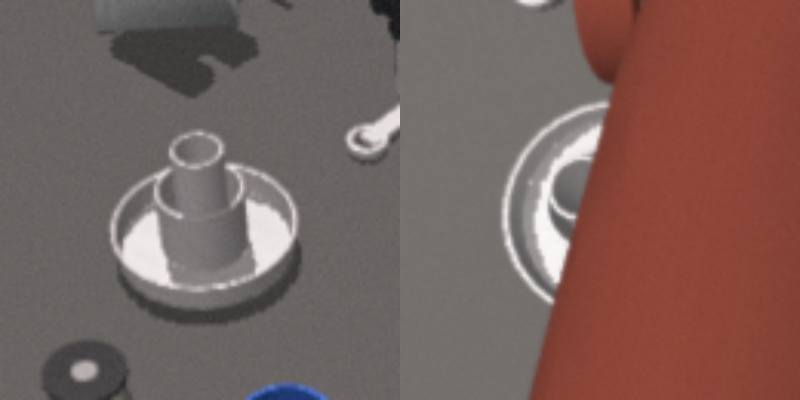

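The side view shows the slim cup upright in the wide cup, which stands in the unmoved dish (crop (200,200)). The robot is clear.

```bash
python3 -c "
from station import *
print(finish_job())"
```

```text
the job is handed in; nothing more can be done
None
```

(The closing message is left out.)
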